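# Stand the bottles in their spill dishes

### The job

Stand each of the four screw-cap bottles upright in the middle of a steel spill dish of matching size: the largest bottle in the largest dish, the second largest in the second largest dish, and so on down to the smallest bottle in the smallest dish. Do not tip a bottle over on the way, and leave the roll of film and the timer where they are.

Things in the scene. Friction and masses are not known exactly. Their poses are not given: they have to be found in the camera images.
- bottle_xl: The largest of the four screw-cap bottles: white body 68 mm in diameter, 147 mm tall in all, blue screw cap 39 mm in diameter from 124 mm up to 147 mm above the base, sloping shoulder below the cap, about 0.32 kg. Loose, stands upright at the start. Origin: centre of its underside; z is its upright axis. It can be carried by the cap, fingertips just above the shoulder.
- bottle_l: The second largest of the four screw-cap bottles: white body 62 mm in diameter, 132 mm tall in all, red screw cap 36 mm in diameter from 112 mm up to 132 mm above the base, sloping shoulder below the cap, about 0.32 kg. Loose, stands upright at the start. Origin: centre of its underside; z is its upright axis. It can be carried by the cap, fingertips just above the shoulder.
- bottle_m: The second smallest of the four screw-cap bottles: white body 56 mm in diameter, 108 mm tall in all, red screw cap 32 mm in diameter from 91 mm up to 108 mm above the base, sloping shoulder below the cap, about 0.32 kg. Loose, stands upright at the start. Origin: centre of its underside; z is its upright axis. It can be carried by the cap, fingertips just above the shoulder.
- bottle_s: The smallest of the four screw-cap bottles: white body 44 mm in diameter, 87 mm tall in all, blue screw cap 31 mm in diameter from 70 mm up to 87 mm above the base, sloping shoulder below the cap, about 0.12 kg. Loose, stands upright at the start. Origin: centre of its underside; z is its upright axis. It can be carried by the cap, fingertips just above the shoulder.
- dish_xl: The largest of the four round, shallow, open stainless-steel spill dishes: 132 mm across the rim, about 122 mm across inside at the floor, walls 2.5 mm thick and 14 mm high (15 mm with the rolled rim), floor 3 mm thick. It is fixed to the bench. Origin: centre of its underside; z up.
- dish_l: The second largest of the four round, shallow, open stainless-steel spill dishes: 109 mm across the rim, about 99 mm across inside at the floor, walls 2.5 mm thick and 14 mm high (15 mm with the rolled rim), floor 3 mm thick. It is fixed to the bench. Origin: centre of its underside; z up.
- dish_m: The second smallest of the four round, shallow, open stainless-steel spill dishes: 91 mm across the rim, about 81 mm across inside at the floor, walls 2.5 mm thick and 14 mm high (15 mm with the rolled rim), floor 3 mm thick. It is fixed to the bench. Origin: centre of its underside; z up.
- dish_s: The smallest of the four round, shallow, open stainless-steel spill dishes: 76 mm across the rim, about 66 mm across inside at the floor, walls 2.5 mm thick and 14 mm high (15 mm with the rolled rim), floor 3 mm thick. It is fixed to the bench. Origin: centre of its underside; z up.
- film_roll: A bystander: upright pale grey roll of sealing film on a core, a plain cylinder without a cap, 44 mm in diameter, 118 mm tall. Loose; leave it alone. Origin: centre of its underside.
- timer: A bystander: flat white lab timer with a small display and three buttons, 62 x 62 x 19 mm. Loose; leave it alone. Origin: centre of its underside.
Mind the look-alikes: they are no part of the job. What is shaped like the dish_s but purple is not meant.

How it is judged (in metres and radians):
At the end, for the whole second after the job is handed in: Each bottle stands on the floor of the dish of its own size rank, its axis within 15 mm of the dish's centre, within 0.12 rad of upright, its underside no more than 7 mm above the dish's underside, released and at rest; the film roll and the timer are within 20 mm of where they stood (horizontal distance between bottle_xl and dish_xl below 0.015 m and z of bottle_xl in the frame of dish_xl below 0.007 m and angle between each of bottle_xl, bottle_l, bottle_m, bottle_s's own z axis and vertical below 0.12 rad and linear speed of each of bottle_xl, bottle_l, bottle_m, bottle_s below 0.02 m/s and contact force between each of bottle_xl, bottle_l, bottle_m, bottle_s and the fingers below 0.1 N and horizontal distance between bottle_l and dish_l below 0.015 m and z of bottle_l in the frame of dish_l below 0.007 m and horizontal distance between bottle_m and dish_m below 0.015 m and z of bottle_m in the frame of dish_m below 0.007 m and horizontal distance between bottle_s and dish_s below 0.015 m and z of bottle_s in the frame of dish_s below 0.007 m and distance of each of film_roll, timer from where it was at the start of the episode below 0.02 m); the robot touches nothing.
It fails at once if a bottle is tipped over (more than 0.6 rad from upright) (angle between any of bottle_xl, bottle_l, bottle_m, bottle_s's own z axis and vertical above 0.6 rad).
It fails at once if the film roll or the timer is moved by more than 20 mm (distance of any of film_roll, timer from where it was at the start of the episode above 0.02 m).
It also fails if it takes over 106 s, if anything falls off the work surface, if the arm or the gripper's body presses on something with over 40 N, if the wrist force passes 120 N, or if a joint passes its speed limit or range.

### The arm

A 7-joint arm with a two-finger parallel gripper is mounted at the origin on a cart in front of the work surface, level with it; the furniture and walls round the work are solid. World frame = base frame: x ahead of the robot, y to its left, z up, the work surface at z = 0. Lengths are in mm, angles in rad, forces in N, time in s.
With the tool pointing down it reaches from about 400 to 875 mm from the base axis. Payload 4.4 kg.
Tool frame: the origin (TCP) lies midway between the tips of the shut fingers; the grasp point (between the pads) lies 19 mm behind it; z points along the fingers, y is the line along which they close (so a half turn about z gives the same grasp; the last joint's range is limited). The gripper opens to 85 mm and grips with 20 to 120 N. Pads are 22 mm wide; open, the fingers measure 114 mm over their backs; the gripper's body (76 mm by 85 mm) begins 54 mm behind the grasp point. The pads swing forward as they close: fully open they stand 13 mm farther back than shut.
Start: joints at [1.11, 0.628, 0.038, 1.517, -0.027, 0.996, -0.02], TCP at [250.033, -600.001, 231.313] pointing down, gripper open.
Joint ranges: [-3.06, 3.06], [-0.37, 2.12], [-1.25, 1.32], [0.18, 2.47], [-1.1, 4.24], [0.23, 1.98], [-2.94, 2.94]. Speed limits (rad/s): [2.57, 2.57, 3.14, 3.14, 3.14, 3.14, 3.14].

### API

Orientations are given as [roll, pitch, yaw] about the fixed x, y, z axes, in that order (R = Rz(yaw) Ry(pitch) Rx(roll)).
In Python, from cell import readout, optics, order gives the robot as it stands.
- The arm moves only by the shell command python3 -m jog 'ROWS'. ROWS is a JSON object of lists of equal length, an entry for each row: "claw": the opening, from 0 (shut) to 1 (fully open); "xyz": the shift along the tool's x, y, z each as a share of 0.1 m, from -1 to 1, a list of three; "twist": the turn, a rotation vector about the tool's x, y, z each as a share of 180 degrees, from -1 to 1, a list of three. A call has 1 to 12 rows; each row shifts and turns the commanded pose from where the row before left it, along the tool's axes as they then stand; what a row does not reach is not made up. A row lasts 1/8 s, in which the tool goes at most 62.5 mm and 10.7 degrees, less where a joint would pass 70% of its speed; a pose out of reach is approached as far as the arm can. A call with a number of a shift or a turn outside -1 to 1 is refused whole. A call with a gripper value outside its range is refused whole. The fingers move at their own pace and stop on an object; the grip force is fixed at half the most. Time passes only in rows, so rows that do not move let the fingers close. It gives the time, the measured TCP pose, the force, the opening and the grip force at its end, in the units of the state.
- readout.read_state(): the state, without advancing time (a new reading comes with each control period).
- optics.get_image(name): name is "scene" or "side" or "wrist"; returns a dict with "color" (420x560x3 uint8, red, green, blue), "fovy" (degrees; the focal length in pixels is half the picture's height over the tangent of half this angle, whatever the lens; pixels are square), "cx", "cy" (the principal point, pixels), "view" (4x4, takes a point from world to camera coordinates). Camera axes: x right, y up, looking along -z (the intrinsics and any distortion apply to the point x, -y, -z); pixel columns grow to the right and rows downward; lengths in mm; the calibration is good to about 2 mm. The wrist camera is an equidistant fisheye: a pixel r from the principal point sees the ray r / f radians off the axis. A picture is of the moment at which its call begins. There is no depth.
- order.finish_job(): hands the job in; it is judged then, once.
Trained networks look in the newest picture that a camera, given by its name, has taken for a name from the list of things; names that differ only in an ending like _2 or _b are one class to them, and where a whole thing is asked for, a point or a joint stands for the part that bears it (a point fixed in the world has none). Each returns a list of dicts, best first, with "score" (0 to 1); they miss things now and then, are a little off and sometimes report something else, mostly with a low value. They report only what shows in the picture. A call takes as long as a camera call. They do not tell look-alikes from the thing itself.
- optics.boxes_of(camera, label): "rect" ([left, top, width, height] in pixels, round what is visible of it).
The state is a dict: "clock": time; "qpos": joint angles; "qd": joint speeds; "tau": joint torques, N m; "eef_pos": TCP position; "tool_rot": TCP orientation; "force": force on the tool from outside, world axes, zero at the start; "torque": the same for the moment, N m; "width": finger opening in mm; "gripper_force": force on a finger pad.
Only numpy, scipy, OpenCV 4.12 (cv2) and the standard library are available. Lean on these libraries where they do the work, as an engineer would, in place of code of your own. Each camera call takes 0.05 s, during which the arm holds its last target. There are 200 camera calls.

## Working session

There is one attempt and no reset: what is moved stays moved. The work goes in short steps, Python scripts to look and compute and a shell command to move; the robot and the scene stay as the last step left them, time stands still between calls to the robot, and variables do not carry over. Pictures are saved under pics/ and viewed, at most 14 in all, crops included, and the job is handed in when it is done.

```bash
mkdir -p pics
python3 - <<'E'
from cell import readout, optics
import cv2
s=readout.read_state();print({k:s[k] for k in('clock','eef_pos','tool_rot','width','force')})
for n in('scene','side'):
    i=optics.get_image(n);cv2.imwrite(f'pics/{n}0.png',i['color'][:,:,::-1]);print(n,i['fovy'],i['cx'],i['cy'],i['view'])
    for l in 'bottle_xl bottle_l bottle_m bottle_s dish_xl dish_l dish_m dish_s film_roll timer'.split():
        print(l,[(round(d['score'],2),[round(x) for x in d['rect']]) for d in optics.boxes_of(n,l)[:3]])
E
```

```text
{'clock': 0.0, 'eef_pos': array([ 249.81057187, -599.40377023,  230.38286196]), 'tool_rot': array([-3.13969325e+00, -1.57773541e-05,  3.94816594e-01]), 'width': 85.47008764593309, 'force': array([ 0.10126728, -0.4693263 , -0.09751463])}
scene 51.54436873858508 278.5413248597807 206.69070764438507 [[ 7.41567650e-01 -6.70555778e-01 -2.07935107e-02 -3.85232559e+02]
 [ 3.93530241e-01  4.09685088e-01  8.22977569e-01 -2.52983443e+02]
 [-5.43333572e-01 -6.18476417e-01  5.67693184e-01 -1.13944911e+03]
 [ 0.00000000e+00  0.00000000e+00  0.00000000e+00  1.00000000e+00]]
bottle_xl [(0.93, [279, 172, 24, 43])]
bottle_l [(0.87, [250, 203, 20, 34]), (0.77, [255, 166, 15, 27]), (0.74, [220, 141, 20, 38])]
bottle_m [(0.87, [250, 203, 20, 34]), (0.77, [255, 166, 15, 27]), (0.74, [220, 141, 20, 38])]
bottle_s [(0.87, [250, 203, 20, 34]), (0.77, [255, 166, 15, 27]), (0.74, [220, 141, 20, 38])]
dish_xl [(0.91, [200, 192, 40, 29])]
dish_l [(0.84, [332, 226, 24, 13]), (0.81, [325, 277, 34, 34]), (0.6, [320, 207, 23, 13])]
dish_m [(0.84, [332, 226, 24, 13]), (0.81, [325, 277, 34, 34]), (0.6, [320, 207, 23,
[... 510 characters left out ...]
xl [(0.74, [248, 171, 29, 64])]
bottle_l [(0.79, [220, 246, 23, 40]), (0.73, [312, 187, 25, 42]), (0.65, [200, 294, 41, 69])]
bottle_m [(0.79, [220, 246, 23, 40]), (0.73, [312, 187, 25, 42]), (0.65, [200, 294, 41, 69])]
bottle_s [(0.79, [220, 246, 23, 40]), (0.73, [312, 187, 25, 42]), (0.65, [200, 294, 41, 69])]
dish_xl [(0.92, [292, 261, 65, 56])]
dish_l [(0.85, [231, 187, 15, 18]), (0.72, [276, 191, 27, 16]), (0.68, [318, 140, 35, 18])]
dish_m [(0.85, [231, 187, 15, 18]), (0.72, [276, 191, 27, 16]), (0.68, [318, 140, 35, 18])]
dish_s [(0.85, [231, 187, 15, 18]), (0.72, [276, 191, 27, 16]), (0.68, [318, 140, 35, 18])]
film_roll [(0.77, [271, 110, 12, 39])]
timer [(0.55, [318, 174, 28, 18])]
```

Run:
```python
import cv2
a=cv2.imread('pics/scene0.png')[120:330,170:430];cv2.imwrite('pics/sc.png',cv2.resize(a,None,fx=2.8,fy=2.8,interpolation=2))
a=cv2.imread('pics/side0.png')[90:380,150:420];cv2.imwrite('pics/sd.png',cv2.resize(a,None,fx=2,fy=2,interpolation=2))
```

```text
(no output)
```

View pics/sc.png

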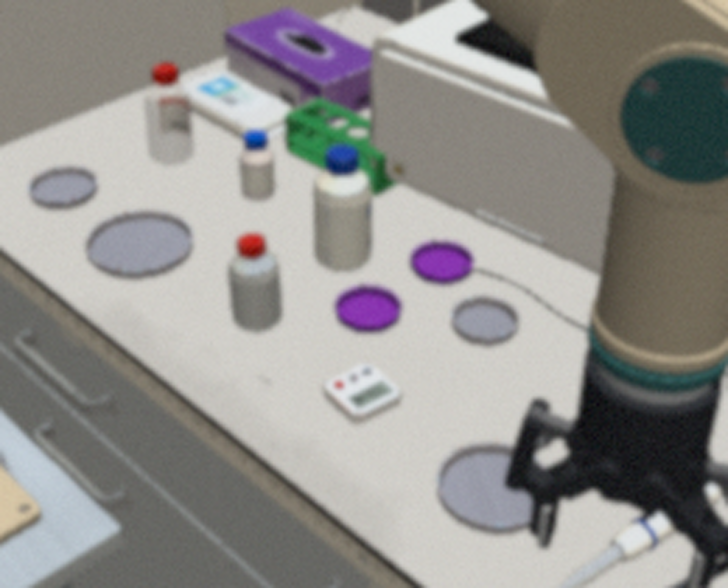

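View pics/sd.png

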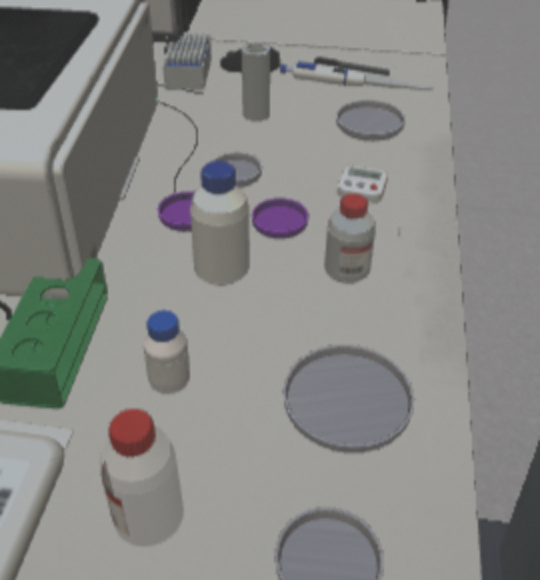

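```bash
cat > h.py <<'E'
from cell import readout, optics
import numpy as np, cv2
from scipy.optimize import least_squares
B=dict(xl=(34,147,19.5,124),l=(31,132,18,112),m=(28,108,16,91),s=(22,87,15.5,70))
t=np.linspace(0,2*np.pi,60);
def circ(x,y,z,r): return np.c_[x+r*np.cos(t),y+r*np.sin(t),0*t+z]
def proj(im,P):
    f=im['color'].shape[0]/2/np.tan(np.radians(im['fovy']/2))
    c=np.c_[P,np.ones(len(P))]@np.array(im['view']).T
    return np.c_[im['cx']+f*c[:,0]/-c[:,2],im['cy']-f*c[:,1]/-c[:,2]]
def bb(im,P):
    p=proj(im,P);a=p.min(0);b=p.max(0);return np.r_[a,b-a]
def ray(im,u,v,z):
    f=im['color'].shape[0]/2/np.tan(np.radians(im['fovy']/2));V=np.array(im['view']);R=V[:3,:3]
    o=-R.T@V[:3,3];d=R.T@np.array([(u-im['cx'])/f,-(v-im['cy'])/f,-1]);return o+d*(z-o[2])/d[2]
def bottle(x,y,k):
    R,H,r,c=B[k];return np.r_[circ(x,y,0,R),circ(x,y,c-12,R),circ(x,y,c,r),circ(x,y,H,r)]
E
python3 - <<'E'
from h import *
ims={n:optics.get_image(n) for n in('scene','side')};print(ims['side'].keys())
d={}
for n,im in ims.items():
    for lab in('bottle_s','bottle_xl','dish_s','dish_xl','film_roll','timer'):
        for b in optics.boxes_of(n,lab):
            l,tp,w,h=b['rect'];print(n,lab,round(b['score'],2),np.round(b['rect'],1),end=' ')
            if 'bottle' in lab:
                for k in B:
                    g=ray(im,l+w/2,tp+h/2,B[k][1]/2)[:2]
                    r=least_squares(lambda q:bb(im,bottle(*q,k))-b['rect'],g);print(k,np.round(r.x),round(r.cost,1),end='; ')
            elif 'dish' in lab:
                g=ray(im,l+w/2,tp+h/2,15)
                r=least_squares(lambda q:bb(im,np.r_[circ(q[0],q[1],15,q[2]),circ(q[0],q[1],0,q[2]-2)])-b['rect'],[g[0],g[1],50]);print(np.round(r.x),round(r.cost,1),end='')
            else: print(np.round(ray(im,l+w/2,tp+h/2,10 if lab=='timer' else 59)),end='')
            print()
    # caps
    hsv=cv2.cvtColor(im['color'],cv2.COLOR_RGB2HSV)
    for nm,m in(('red',((hsv[...,0]<8)|(hsv[...,0]>172))&(hsv[...,1]>130)),('blue',(hsv[...,0]>105)&(hsv[...,0]<125)&(hsv[...,1]>120))):
        nn,_,st,_=cv2.connectedComponentsWithStats(m.astype('uint8'))
        for s in st[1:]:
            if s[4]>25: 
                print(n,nm,s,[(k,np.round(ray(im,s[0]+s[2]/2,s[1]+s[3]/2,(B[k][1]+B[k][3])/2)[:2])) for k in(('l','m') if nm=='red' else('xl','s'))])
E
```

```text
dict_keys(['color', 'fovy', 'cx', 'cy', 'view'])
scene bottle_s 0.96 [219.2 140.4  18.4  38.1] xl [581. 338.] 10.0; l [592. 362.] 0.5; m [614. 401.] 34.8; s [631. 439.] 119.3; 
scene bottle_s 0.84 [254.5 164.7  15.1  28.6] xl [567. 117.] 162.2; l [577. 136.] 77.3; m [597. 167.] 10.0; s [612. 197.] 5.7; 
scene bottle_s 0.7 [250.5 204.6  20.3  33.8] xl [405. -60.] 160.4; l [413. -44.] 69.4; m [430. -17.] 5.7; s [441.   9.] 23.8; 
scene bottle_xl 0.67 [280.3 171.7  24.8  42.7] xl [585.  10.] 15.3; l [597.  28.] 18.1; m [620.  58.] 74.2; s [637.  88.] 198.8; 
scene bottle_xl 0.17 [285.8 251.3  29.8  20.8] xl [ 341. -278.] 671.9; l [ 349. -265.] 470.4; m [ 363. -245.] 255.0; s [ 373. -226.] 170.1; 
scene dish_s 0.85 [325.1 277.7  38.4  30.6] [ 426. -360.   49.] 0.1
scene dish_s 0.85 [179.1 179.   28.6  15.3] [427. 363.  49.] 3.3
scene dish_s 0.76 [332.5 227.3  22.1  15.8] [ 608. -200.   33.] 0.5
scene dish_s 0.75 [317.2 208.9  25.8  11.6] [ 648. -102.   37.] 17.1
scene dish_s 0.56 [289.5 223.3  24.3  16.2] [527. -98.  36.] 1.6
scene dish_xl 0.78 [201.  195.8  40.1  26.7] [422. 181.  68.] 
[... 1116 characters left out ...]
427. 374.  43.] 3.2
side dish_s 0.66 [234.1 187.5  11.6  18.4] [662. -91.  20.] 20.8
side dish_s 0.62 [260.8 166.3  20.6  17.4] [ 600. -198.   31.] 1.6
side dish_s 0.6 [275.1 189.8  26.7  18.6] [536. -86.  34.] 0.9
side dish_xl 0.58 [290.8 261.3  66.6  55.9] [424. 194.  67.] 0.0
side film_roll 0.8 [269.9 110.8  14.2  42.4] [ 611. -358.   59.]
side red [321 188  12   7  63] [('l', array([436.,  20.])), ('m', array([436., -11.]))]
side red [205 295  20  22 318] [('l', array([591., 352.])), ('m', array([598., 336.]))]
side blue [252 172  15   7  79] [('xl', array([591.,   0.])), ('s', array([610., -83.]))]
side blue [224 246  14  10 115] [('xl', array([593., 243.])), ('s', array([612., 189.]))]
```

Run:
```python
from h import *
rows=[]
for n in('scene','side'):
    im=optics.get_image(n);r=[]
    for c in((423,188),(427,370),(426,-370),(604,-199)):
        q=np.float32([[c[0]-90,c[1]+90,14],[c[0]-90,c[1]-90,14],[c[0]+90,c[1]-90,14],[c[0]+90,c[1]+90,14]])
        H=cv2.getPerspectiveTransform(proj(im,q).astype('f4'),np.float32([[0,190],[190,190],[190,0],[0,0]]))
        w=cv2.warpPerspective(im['color'],H,(190,190),flags=2)
        for R,col in((66,(255,0,0)),(54.5,(0,255,0)),(45.5,(0,0,255)),(38,(255,0,255))):cv2.circle(w,(95,95),round(R*190/180),col,1)
        r.append(w)
    rows.append(np.hstack(r))
cv2.imwrite('pics/rect.png',np.vstack(rows)[:,:,::-1])
```

```text
(no output)
```

View pics/rect.png

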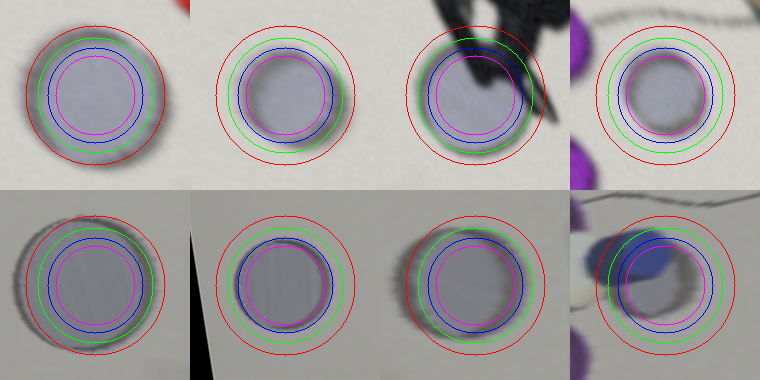

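```bash
python3 -m jog '{"claw":[1,1,1,1,1,1],"xyz":[[0,0,0],[0,0,0],[0,0,0],[0.25,-0.43,0],[0.25,-0.43,0],[0,0,0]],"twist":[[0,0,0.042],[0,0,0.042],[0,0,0.042],[0,0,0],[0,0,0],[0,0,0]]}'
```

```text
clock: 2.65
eef_pos: [303.9, -509.9, 231.4]
tool_rot: [-3.139, -0.002, 0.006]
force: [1.0, -0.4, -0.0]
width: 85.5
gripper_force: 0.0
```

```bash
python3 -m jog '{"claw":[1,1,1,1,1,1,1,1,1,1,1,1],"xyz":[[0.24,-0.43,0],[0.24,-0.43,0],[0.24,-0.43,0],[0.24,-0.43,0],[0.24,-0.43,0],[0.24,-0.43,0],[0.24,-0.43,0],[0.24,-0.43,0],[0.24,-0.43,0],[0.24,-0.43,0],[0.24,-0.43,0],[0.24,-0.43,0]],"twist":[[0,0,0],[0,0,0],[0,0,0],[0,0,0],[0,0,0],[0,0,0],[0,0,0],[0,0,0],[0,0,0],[0,0,0],[0,0,0],[0,0,0]]}'
python3 - <<'E'
from h import *
s=readout.read_state();print(s['eef_pos'],s['tool_rot'],s['qpos'])
im=optics.get_image('wrist');cv2.imwrite('pics/w0.png',im['color'][:,:,::-1]);print(im['fovy'],im['cx'],im['cy'],np.round(im['view'],3))
# dish joint fit
I={n:optics.get_image(n) for n in('scene','side')}
D={n:[b['rect'] for l in('dish_s','dish_xl') for b in optics.boxes_of(n,l)] for n in I}
for nm,c,R in(('xl',(424,191),66),('m',(427,370),45.5),('l',(427,-364),54.5),('s',(604,-198),38)):
    def P(q):return np.r_[circ(q[0],q[1],15,R),circ(q[0],q[1],0,R-3)]
    pk={n:min(D[n],key=lambda r:abs(bb(I[n],P(c))-r).sum()) for n in I}
    r=least_squares(lambda q:np.concatenate([bb(I[n],P(q))-pk[n] for n in I]),c,loss='soft_l1');print(nm,np.round(r.x,1),np.round(r.fun,1))
E
```

```text
clock: 4.15
eef_pos: [589.9, 2.0, 231.5]
tool_rot: [3.141, -0.001, -0.002]
force: [0.2, 0.1, 0.1]
width: 85.5
gripper_force: 0.0
[589.88850736   2.03217614 231.5476485 ] [ 3.14084281e+00 -9.33049016e-04 -2.02629022e-03] [-0.12870634  0.54226257  0.12018065  1.69441652 -0.07754812  0.90865445
 -1.55077697]
65.70646984690485 280.59094014579347 213.14136599205796 [[-1.00000e-03 -1.00000e+00  1.00000e-03  2.19000e+00]
 [ 9.63000e-01 -1.00000e-03 -2.68000e-01 -5.33092e+02]
 [ 2.68000e-01  1.00000e-03  9.63000e-01 -5.36630e+02]
 [ 0.00000e+00  0.00000e+00  0.00000e+00  1.00000e+00]]
xl [425.9 195.3] [-0.1  0.8  0.  -3.7 -0.2  0.6 -3.2 -1.9]
m [424.5 372.6] [-1.5 -3.3 -2.5  2.8 -0.1 -1.3  2.4  4.4]
l [ 426.7 -374. ] [-0.1  0.5  4.4  3.4 -0.6  1.4  1.1 -2. ]
s [ 601.6 -198.4] [-2.1  2.6  0.9  3.4 -2.8 -2.9  3.3  2.9]
```

View pics/w0.png

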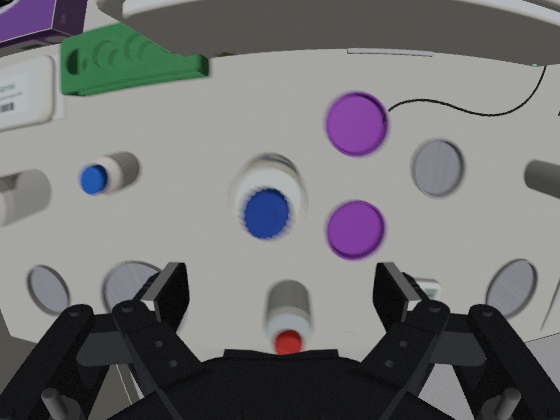

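```bash
cat >> h.py <<'E'
def wray(im,u,v,z):
    f=im['color'].shape[0]/2/np.tan(np.radians(im['fovy']/2));V=np.array(im['view']);R=V[:3,:3]
    a=np.array([u-im['cx'],v-im['cy']]);r=np.hypot(*a);th=r/f;k=np.sin(th)/max(r,1e-9)
    d=R.T@np.array([a[0]*k,-a[1]*k,-np.cos(th)]);o=-R.T@V[:3,3];return (o+d*(z-o[2])/d[2])[:2]
E
python3 - <<'E'
from h import *
im=optics.get_image('wrist')
for n,u,v,z in(('xl',267,215,147),('s',93,180,87),('m',289,344,108),('ds',438,168,12),('dl',511,288,12),('dm',48,289,12)):print(n,np.round(wray(im,u,v,z)))
for l in('dish_s','dish_xl','bottle_s'):
    for b in optics.boxes_of('wrist',l):
        x,y,w,h=b['rect'];print(l,np.round(b['rect']),round(b['score'],2),np.round(wray(im,x+w/2,y+h/2,12)),np.round(wray(im,x,y+h/2,12)-wray(im,x+w,y+h/2,12)))
E
```

```text
xl [591.   9.]
s [611. 188.]
m [443.  -9.]
ds [ 611. -192.]
dl [ 433. -359.]
dm [433. 363.]
dish_s [321.  93.  71.  65.] 0.78 [657. -86.] [-3. 82.]
dish_s [488. 257.  51.  65.] 0.72 [ 429. -366.] [ 14. 120.]
dish_s [418. 140.  52.  59.] 0.67 [ 610. -200.] [-3. 75.]
dish_s [ 24. 264.  47.  57.] 0.61 [427. 367.] [-13. 113.]
dish_s [324. 203.  59.  57.] 0.56 [531. -88.] [ 1. 73.]
dish_xl [ 99. 259.  81.  71.] 0.77 [439. 192.] [-10. 129.]
bottle_s [ 78. 153.  61.  41.] 0.74 [606. 212.] [ 4. 92.]
bottle_s [  0. 171.  51.  59.] 0.69 [575. 369.] [  2. 116.]
bottle_s [264. 280.  47.  75.] 0.68 [411. -10.] [ 1. 62.]
```

```bash
python3 -m jog '{"claw":[1,1,1,1,1,0,0,0,0,0],"xyz":[[0.01,-0.05,0.3],[0,0,0.3],[0,0,0.3],[0,0,0.17],[0,0,0],[0,0,0],[0,0,0],[0,0,0],[0,0,0],[0,0,0]],"twist":[[0,0,0],[0,0,0],[0,0,0],[0,0,0],[0,0,0],[0,0,0],[0,0,0],[0,0,0],[0,0,0],[0,0,0]]}'
```

```text
clock: 5.95
eef_pos: [590.7, 7.3, 125.6]
tool_rot: [-3.141, -0.003, -0.001]
force: [-0.4, 1.3, 6.0]
width: 36.8
gripper_force: 60.1
```

```bash
python3 -m jog '{"claw":[0,0,0,0,0],"xyz":[[0,0,-0.05],[0,0,-0.1],[0,0,-0.2],[0,0,-0.1],[0,0,0]],"twist":[[0,0,0],[0,0,0],[0,0,0],[0,0,0],[0,0,0]]}'
python3 - <<'E'
from h import *
a=optics.get_image('scene')['color'][110:260,210:370];b=optics.get_image('side')['color'][110:260,180:340]
cv2.imwrite('pics/g1.png',cv2.resize(np.hstack([a,b]),None,fx=2.4,fy=2.4,interpolation=2)[:,:,::-1])
E
```

```text
clock: 6.58
eef_pos: [590.2, 6.6, 170.1]
tool_rot: [-3.142, -0.002, -0.001]
force: [-0.6, -0.6, -1.8]
width: 36.6
gripper_force: 60.4
```

View pics/g1.png

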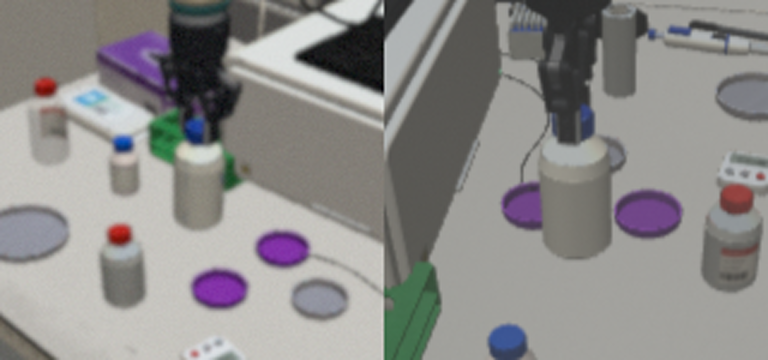

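```bash
python3 -m jog '{"claw":[0,0,0,0,0,0,0,0,0,0,0],"xyz":[[-0.1,-0.11,0],[-0.165,-0.185,0],[-0.165,-0.185,0],[-0.165,-0.185,0],[-0.165,-0.185,0],[-0.165,-0.185,0],[-0.165,-0.185,0],[-0.165,-0.185,0],[-0.165,-0.185,0],[-0.165,-0.185,0],[-0.07,-0.08,0]],"twist":[[0,0,0],[0,0,0],[0,0,0],[0,0,0],[0,0,0],[0,0,0],[0,0,0],[0,0,0],[0,0,0],[0,0,0],[0,0,0]]}'
python3 -m jog '{"claw":[0,0,0,0,0],"xyz":[[0,0,0.1],[0,0,0.15],[0,0,0.08],[0,0,0.05],[0,0,0]],"twist":[[0,0,0],[0,0,0],[0,0,0],[0,0,0],[0,0,0]]}'
```

```text
clock: 8.05
eef_pos: [422.3, 193.7, 169.0]
tool_rot: [-3.142, 0.002, 0.002]
force: [1.4, 0.1, -2.1]
width: 36.9
gripper_force: 60.4
clock: 8.68
eef_pos: [424.4, 191.9, 131.0]
tool_rot: [3.141, 0.0, -0.002]
force: [0.7, -0.5, -3.4]
width: 36.4
gripper_force: 60.4
```

Lower slightly, release, rise, and look.

```bash
python3 -m jog '{"claw":[0,0,1,1,1,1,1,1,1,1],"xyz":[[0,0,0.02],[0,0,0],[0,0,0],[0,0,0],[0,0,0],[0,0,0],[0,0,-0.2],[0,0,-0.3],[0,0,-0.3],[0,0,0]],"twist":[[0,0,0],[0,0,0],[0,0,0],[0,0,0],[0,0,0],[0,0,0],[0,0,0],[0,0,0],[0,0,0],[0,0,0]]}'
python3 - <<'E'
from h import *
a=optics.get_image('scene')['color'][120:250,150:310];b=optics.get_image('side')['color'][190:320,240:400]
cv2.imwrite('pics/g2.png',cv2.resize(np.hstack([a,b]),None,fx=2.4,fy=2.4,interpolation=2)[:,:,::-1])
E
```

```text
clock: 9.93
eef_pos: [425.8, 192.9, 211.2]
tool_rot: [-3.139, -0.004, -0.001]
force: [-0.4, 0.0, -0.2]
width: 85.7
gripper_force: 0.0
```

View pics/g2.png

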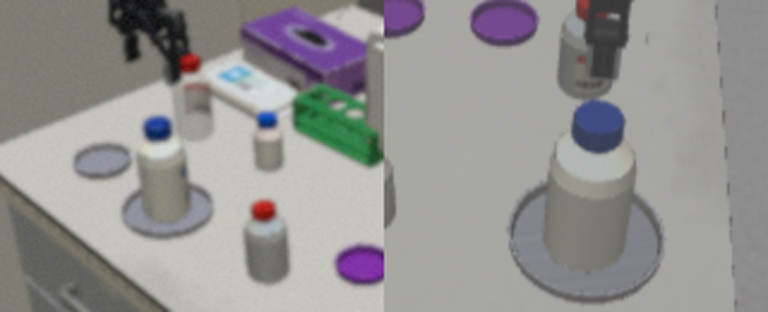

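```bash
python3 -m jog '{"claw":[1,1,1,1,1,1,1,1,1,1,1],"xyz":[[0.3,0.01,0],[0.4,0.01,0],[0.4,0.01,0],[0.4,0.01,0],[0.36,0,0],[0,0,0.3],[0,0,0.4],[0,0,0.3],[0,0,0.25],[0,0,0.14],[0,0,0]],"twist":[[0,0,0],[0,0,0],[0,0,0],[0,0,0],[0,0,0],[0,0,0],[0,0,0],[0,0,0],[0,0,0],[0,0,0],[0,0,0]]}'
python3 -m jog '{"claw":[0,0,0,0,0,0],"xyz":[[0,0,0],[0,0,0],[0,0,0],[0,0,0],[0,0,0],[0,0,0]],"twist":[[0,0,0],[0,0,0],[0,0,0],[0,0,0],[0,0,0],[0,0,0]]}'
```

```text
clock: 11.4
eef_pos: [609.3, 187.7, 68.7]
tool_rot: [3.141, 0.003, -0.001]
force: [-0.1, -0.4, 0.6]
width: 85.1
gripper_force: 0.0
clock: 12.15
eef_pos: [611.2, 188.6, 71.4]
tool_rot: [-3.141, -0.002, -0.001]
force: [-0.8, 1.1, 5.0]
width: 27.5
gripper_force: 59.0
```

```bash
python3 -m jog '{"claw":[0,0,0,0,0,0,0,0,0,0,0,0],"xyz":[[0,0,-0.1],[0,0,-0.2],[0,0,-0.2],[0,0,-0.1],[0,0.16,0],[0,0.3,0],[0,0.3,0],[0,0.3,0],[0,0.3,0],[0,0.3,0],[0,0.3,0],[0,0.3,0]],"twist":[[0,0,0],[0,0,0],[0,0,0],[0,0,0],[0,0,0],[0,0,0],[0,0,0],[0,0,0],[0,0,0],[0,0,0],[0,0,0],[0,0,0]]}'
python3 -m jog '{"claw":[0,0,0,0,0,0,0,0],"xyz":[[-0.01,0.3,0],[-0.01,0.3,0],[-0.01,0.3,0],[-0.01,0.3,0],[-0.01,0.3,0],[0,0.1,0],[0,0,0],[0,0,0]],"twist":[[0,0,0],[0,0,0],[0,0,0],[0,0,0],[0,0,0],[0,0,0],[0,0,0],[0,0,0]]}'
python3 - <<'E'
from h import *
im=optics.get_image('wrist');cv2.imwrite('pics/w2.png',im['color'][:,:,::-1])
for b in optics.boxes_of('wrist','dish_s'):
        x,y,w,h=b['rect'];print(np.round(b['rect']),round(b['score'],2),np.round(wray(im,x+w/2,y+h/2,12)),np.round(wray(im,x,y+h/2,12)-wray(im,x+w,y+h/2,12)))
E
```

```text
clock: 13.65
eef_pos: [608.9, -40.5, 129.5]
tool_rot: [3.141, 0.002, -0.002]
force: [0.7, -0.1, -1.4]
width: 27.5
gripper_force: 59.3
clock: 14.65
eef_pos: [605.0, -195.9, 130.0]
tool_rot: [-3.14, 0.0, 0.001]
force: [0.2, -0.2, -1.2]
width: 27.1
gripper_force: 59.4
[108. 102.  90.  88.] 0.86 [658. -89.] [ 4. 85.]
[238. 156.  90.  73.] 0.77 [ 618. -198.] [-0. 74.]
[388. 320.  74.  73.] 0.6 [ 433. -358.] [16. 99.]
[130. 241.  76.  60.] 0.59 [544. -92.] [-4. 78.]
```

View pics/w2.png

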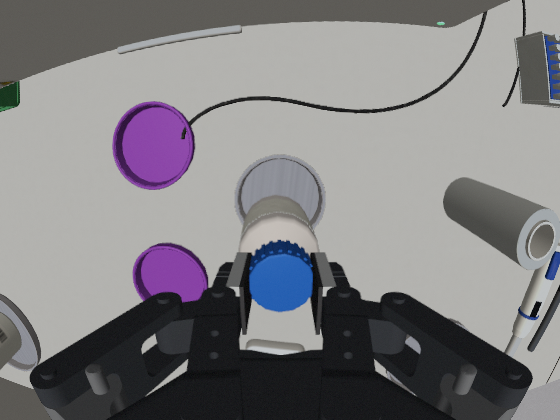

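Run:
```python
from h import *
im=optics.get_image('wrist');print(readout.read_state()['eef_pos'])
print('top rim',wray(im,280,154,15),wray(im,235,197,15),wray(im,325,197,15),'cap',wray(im,282,278,146), 'dish_l rect', wray(im,388,356,12))
```

```text
[ 605.22770826 -196.24056255  130.29128544]
top rim [ 649.46404421 -195.44898295] [ 614.4593044 -158.7044259] [ 614.64119776 -232.3097967 ] cap [ 608.11954339 -196.7161049 ] dish_l rect [ 440.8797064  -311.86406162]
```

```bash
python3 -m jog '{"claw":[0,0,0,0,0,0,0,1,1,1,1,1],"xyz":[[0.03,-0.01,0.1],[0,0,0.2],[0,0,0.12],[0,0,0.08],[0,0,0.05],[0,0,0],[0,0,0],[0,0,0],[0,0,0],[0,0,0],[0,0,0],[0,0,-0.2]],"twist":[[0,0,0],[0,0,0],[0,0,0],[0,0,0],[0,0,0],[0,0,0],[0,0,0],[0,0,0],[0,0,0],[0,0,0],[0,0,0],[0,0,0]]}'
python3 -m jog '{"claw":[1,1,1,1,1,1],"xyz":[[0,0,-0.3],[0,0,-0.35],[0,0,-0.35],[0,0,-0.25],[0,0,0],[0,0,0]],"twist":[[0,0,0],[0,0,0],[0,0,0],[0,0,0],[0,0,0],[0,0,0]]}'
python3 - <<'E'
from h import *
im=optics.get_image('wrist');cv2.imwrite('pics/w3.png',im['color'][:,:,::-1])
E
```

```text
clock: 16.3
eef_pos: [606.7, -196.5, 94.6]
tool_rot: [-3.141, 0.003, -0.001]
force: [-0.5, 0.1, 1.1]
width: 85.5
gripper_force: 0.0
clock: 17.05
eef_pos: [607.5, -196.7, 220.3]
tool_rot: [-3.141, 0.0, -0.001]
force: [0.2, -0.6, -1.0]
width: 85.5
gripper_force: 0.0
```

View pics/w3.png

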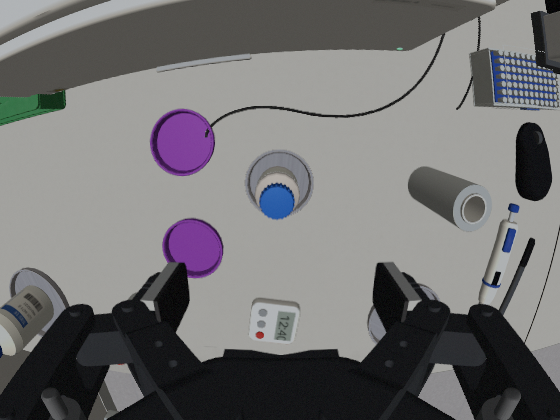

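```bash
python3 - <<'E'
from h import *
im=optics.get_image('wrist');print(readout.read_state()['eef_pos'])
print('cap',wray(im,277,201,90),'rim',wray(im,279,149,15),wray(im,279,216,15),wray(im,245,182,15),wray(im,313,182,15))
E
python3 -m jog '{"claw":[1,1,1,1,1,1,1],"xyz":[[-0.24,-0.26,0],[-0.24,-0.26,0],[-0.24,-0.26,0],[-0.24,-0.26,0],[-0.24,-0.26,0],[-0.24,-0.26,0],[-0.23,-0.26,0]],"twist":[[0,0,0],[0,0,0],[0,0,0],[0,0,0],[0,0,0],[0,0,0],[0,0,0]]}'
python3 - <<'E'
from h import *
im=optics.get_image('wrist');print(readout.read_state()['eef_pos'])
hsv=cv2.cvtColor(im['color'],cv2.COLOR_RGB2HSV);m=((hsv[...,0]<8)|(hsv[...,0]>172))&(hsv[...,1]>130)
for s in cv2.connectedComponentsWithStats(m.astype('uint8'))[2][1:]:
    if s[4]>100:print(s,wray(im,s[0]+s[2]/2,s[1]+s[3]/2,105))
for l in('dish_s','dish_xl'):
  for b in optics.boxes_of('wrist',l):
        x,y,w,h=b['rect'];print(np.round(b['rect']),round(b['score'],2),np.round(wray(im,x+w/2,y+h/2,12)))
E
```

```text
[ 607.20192056 -196.60825704  219.31552279]
cap [ 609.51679532 -193.6346794 ] rim [ 648.4780489  -195.02011453] [ 574.31145281 -194.9531137 ] [ 612.77317834 -158.02055314] [ 612.7600983  -231.92919842]
clock: 18.02
eef_pos: [439.8, -13.9, 219.6]
tool_rot: [-3.142, 0.002, -0.001]
force: [0.1, -0.6, -0.1]
width: 85.2
gripper_force: 0.0
[435.78875622 -10.34919561 219.28028612]
[254 194  36  36 969] [436.3313173   -7.02582255]
[315.   1.  65.  26.] 0.81 [635. -87.]
[505. 165.  54.  74.] 0.73 [ 425. -364.]
[412.  15.  56.  59.] 0.73 [ 611. -198.]
[316.  71.  68.  67.] 0.72 [530. -88.]
[  0. 172.  39.  61.] 0.61 [425. 359.]
[ 68. 150.  91. 103.] 0.57 [424. 188.]
```

```bash
python3 -m jog '{"claw":[1,1,1,1,1,0,0,0,0,0,0],"xyz":[[0.01,-0.02,0.3],[0,0,0.4],[0,0,0.3],[0,0,0.27],[0,0,0],[0,0,0],[0,0,0],[0,0,0],[0,0,0],[0,0,0],[0,0,0]],"twist":[[0,0,0],[0,0,0],[0,0,0],[0,0,0],[0,0,0],[0,0,0],[0,0,0],[0,0,0],[0,0,0],[0,0,0],[0,0,0]]}'
python3 -m jog '{"claw":[0,0,0,0,0,0,0,0,0,0],"xyz":[[0,0,-0.1],[0,0,-0.2],[0,0,-0.25],[0,0,-0.25],[0,0,-0.25],[0,0,-0.25],[0,0,-0.25],[0,0,-0.15],[0,0,0],[0,0,0]],"twist":[[0,0,0],[0,0,0],[0,0,0],[0,0,0],[0,0,0],[0,0,0],[0,0,0],[0,0,0],[0,0,0],[0,0,0]]}'
```

```text
clock: 19.55
eef_pos: [443.3, -12.7, 94.5]
tool_rot: [-3.142, -0.003, -0.001]
force: [-0.5, 0.3, 7.0]
width: 28.8
gripper_force: 58.8
clock: 20.8
eef_pos: [441.4, -12.7, 262.9]
tool_rot: [3.142, 0.001, -0.001]
force: [0.5, 0.3, -1.9]
width: 28.6
gripper_force: 59.7
```

```bash
python3 -m jog '{"claw":[0,0,0,0,0,0,0,0,0,0,0,0],"xyz":[[-0.01,-0.15,0],[-0.01,-0.3,0],[-0.01,-0.35,0],[-0.01,-0.35,0],[-0.01,-0.35,0],[-0.01,-0.35,0],[-0.01,-0.35,0],[-0.01,-0.35,0],[-0.01,-0.35,0],[-0.01,-0.35,0],[-0.01,-0.35,0],[-0.01,-0.21,0]],"twist":[[0,0,0],[0,0,0],[0,0,0],[0,0,0],[0,0,0],[0,0,0],[0,0,0],[0,0,0],[0,0,0],[0,0,0],[0,0,0],[0,0,0]]}'
python3 -m jog '{"claw":[0,0,0,0,0,0],"xyz":[[0,0,0.2],[0,0,0.3],[0,0,0.3],[0,0,0.15],[0,0,0],[0,0,0]],"twist":[[0,0,0],[0,0,0],[0,0,0],[0,0,0],[0,0,0],[0,0,0]]}'
python3 - <<'E'
from h import *
s=readout.read_state();print(s['eef_pos'],s['qpos'])
im=optics.get_image('wrist');cv2.imwrite('pics/w4.png',im['color'][:,:,::-1])
hsv=cv2.cvtColor(im['color'],cv2.COLOR_RGB2HSV);m=((hsv[...,0]<8)|(hsv[...,0]>172))&(hsv[...,1]>130)
for s in cv2.connectedComponentsWithStats(m.astype('uint8'))[2][1:]:
    if s[4]>100:print(s,wray(im,s[0]+s[2]/2,s[1]+s[3]/2,180))
for b in optics.boxes_of('wrist','dish_s'):
        x,y,w,h=b['rect'];print(np.round(b['rect']),round(b['score'],2),np.round(wray(im,x+w/2,y,15)),np.round(wray(im,x,y+h/2,15)),np.round(wray(im,x+w,y+h/2,15)))
E
```

```text
clock: 22.3
eef_pos: [428.8, 370.9, 262.4]
tool_rot: [3.141, 0.002, 0.002]
force: [-0.3, 0.2, -3.0]
width: 28.8
gripper_force: 59.7
clock: 23.05
eef_pos: [431.2, 368.8, 169.3]
tool_rot: [-3.14, -0.001, -0.001]
force: [0.9, -0.1, -1.6]
width: 29.1
gripper_force: 59.8
[431.2221886  368.83443757 169.3038768 ] [-0.75233311  0.58583902 -0.00726632  1.81814865  0.00613485  0.73573659
 -2.33496511]
[290   0  41   9 245] [550.15566155 356.51914691]
[ 248  244   66   69 3581] [431.2376173  368.52631014]
[232. 154.  96.  71.] 0.77 [472. 369.] [439. 414.] [439. 324.]
```

View pics/w4.png

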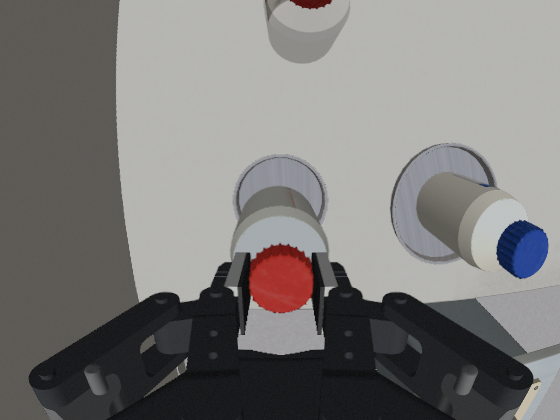

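```bash
python3 -m jog '{"claw":[0,0,0,0,0,0,0,1,1,1,1,1],"xyz":[[-0.03,0,0.15],[0,0,0.25],[0,0,0.15],[0,0,0.1],[0,0,0.06],[0,0,0],[0,0,0],[0,0,0],[0,0,0],[0,0,0],[0,0,0],[0,0,-0.2]],"twist":[[0,0,0],[0,0,0],[0,0,0],[0,0,0],[0,0,0],[0,0,0],[0,0,0],[0,0,0],[0,0,0],[0,0,0],[0,0,0],[0,0,0]]}'
python3 -m jog '{"claw":[1,1,1,1,1,1],"xyz":[[0,0,-0.3],[0,0,-0.35],[0,0,-0.35],[0,0,-0.25],[0,0,0],[0,0,0]],"twist":[[0,0,0],[0,0,0],[0,0,0],[0,0,0],[0,0,0],[0,0,0]]}'
python3 - <<'E'
from h import *
im=optics.get_image('wrist');cv2.imwrite('pics/w5.png',im['color'][:,:,::-1]);print(readout.read_state()['eef_pos'])
hsv=cv2.cvtColor(im['color'],cv2.COLOR_RGB2HSV)
for nm,m,zs in(('red',((hsv[...,0]<8)|(hsv[...,0]>172))&(hsv[...,1]>130),(109,130)),('blue',(hsv[...,0]>105)&(hsv[...,0]<125)&(hsv[...,1]>120),(148,))):
  for s in cv2.connectedComponentsWithStats(m.astype('uint8'))[2][1:]:
    if s[4]>100:print(nm,s,[wray(im,s[0]+s[2]/2,s[1]+s[3]/2,z) for z in zs])
E
```

```text
clock: 24.65
eef_pos: [426.6, 367.5, 116.3]
tool_rot: [3.139, 0.002, -0.001]
force: [0.3, -0.0, 0.4]
width: 85.1
gripper_force: 0.0
clock: 25.4
eef_pos: [427.1, 367.8, 241.5]
tool_rot: [3.141, 0.001, -0.001]
force: [-0.3, 1.0, -0.8]
width: 85.5
gripper_force: 0.0
[426.91785869 367.71517587 241.11841305]
red [ 280    0   45   33 1195] [array([589.74139241, 349.10432801]), array([582.49147501, 350.54262159])]
red [257 189  35  36 953] [array([423.31628835, 372.86041995]), array([428.77401927, 372.48478008])]
blue [ 452  193   43   46 1489] [array([426.06825045, 201.6966853 ])]
```

View pics/w5.png

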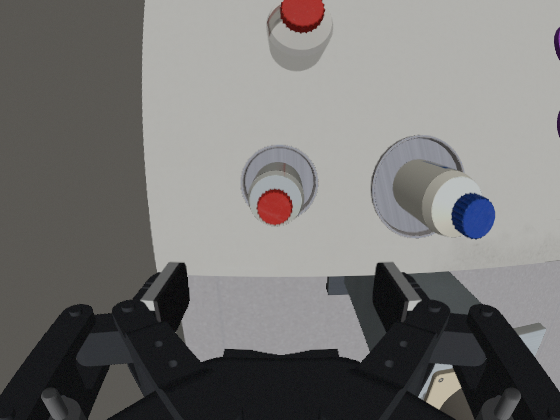

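Run:
```python
from h import *
im=optics.get_image('wrist')
print('xl rim',[np.round(wray(im,*p,15)) for p in((371,187),(418,135),(464,170),(418,237))],'base left',np.round(wray(im,392,190,5)))
print('m rim',[np.round(wray(im,*p,15)) for p in((241,183),(319,183),(280,146))])
c=im['color'][120:260,220:500];cv2.imwrite('pics/w5c.png',cv2.resize(c,None,fx=2.8,fy=2.8,interpolation=2)[:,:,::-1])
```

```text
xl rim [array([423., 260.]), array([488., 203.]), array([448., 133.]), array([359., 191.])] base left [418. 229.]
m rim [array([427., 413.]), array([427., 323.]), array([470., 368.])]
```

View pics/w5c.png

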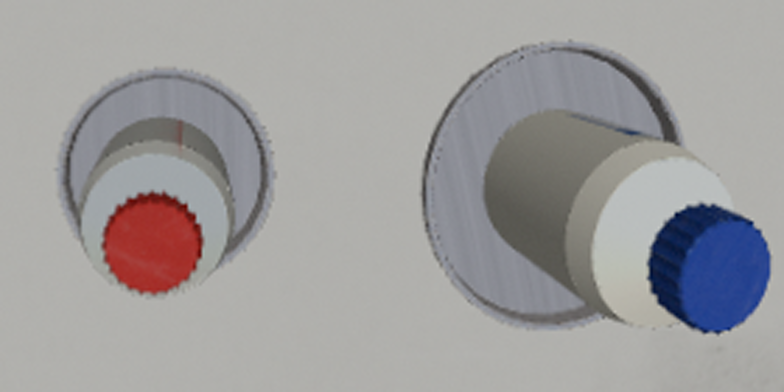

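```bash
python3 -m jog '{"claw":[1,1,1,1,1,1,1,1,1,1],"xyz":[[0.3,0.03,0],[0.35,0.04,0],[0.35,0.04,0],[0.35,0.04,0],[0.28,0.03,0],[0,0,0.3],[0,0,0.35],[0,0,0.35],[0,0,0.27],[0,0,0]],"twist":[[0,0,0],[0,0,0],[0,0,0],[0,0,0],[0,0,0],[0,0,0],[0,0,0],[0,0,0],[0,0,0],[0,0,0]]}'
python3 -m jog '{"claw":[0,0,0,0,0,0],"xyz":[[0,0,0],[0,0,0],[0,0,0],[0,0,0],[0,0,0],[0,0,0]],"twist":[[0,0,0],[0,0,0],[0,0,0],[0,0,0],[0,0,0],[0,0,0]]}'
python3 -m jog '{"claw":[0,0,0,0,0,0,0,0,0,0],"xyz":[[0,0,-0.1],[0,0,-0.2],[0,0,-0.25],[0,0,-0.25],[0,0,-0.25],[0,0,-0.25],[0,0,-0.25],[0,0,-0.15],[0,0,0],[0,0,0]],"twist":[[0,0,0],[0,0,0],[0,0,0],[0,0,0],[0,0,0],[0,0,0],[0,0,0],[0,0,0],[0,0,0],[0,0,0]]}'
```

```text
clock: 26.75
eef_pos: [588.3, 348.8, 111.7]
tool_rot: [3.138, 0.006, -0.001]
force: [-1.1, -0.4, 0.0]
width: 85.4
gripper_force: 0.0
clock: 27.5
eef_pos: [591.5, 350.7, 117.0]
tool_rot: [-3.14, -0.003, -0.001]
force: [0.4, -0.8, 5.3]
width: 32.5
gripper_force: 60.3
clock: 28.75
eef_pos: [589.8, 349.7, 284.2]
tool_rot: [3.14, 0.002, -0.001]
force: [0.1, -0.2, -3.8]
width: 32.7
gripper_force: 60.3
```

```bash
python3 -m jog '{"claw":[0,0,0,0,0,0,0,0,0,0,0,0],"xyz":[[-0.04,0.15,0],[-0.06,0.27,0],[-0.07,0.31,0],[-0.07,0.31,0],[-0.07,0.31,0],[-0.07,0.31,0],[-0.07,0.31,0],[-0.07,0.31,0],[-0.07,0.31,0],[-0.07,0.31,0],[-0.07,0.31,0],[-0.07,0.31,0]],"twist":[[0,0,0],[0,0,0],[0,0,0],[0,0,0],[0,0,0],[0,0,0],[0,0,0],[0,0,0],[0,0,0],[0,0,0],[0,0,0],[0,0,0]]}'
python3 -m jog '{"claw":[0,0,0,0,0,0,0,0,0,0,0,0],"xyz":[[-0.07,0.31,0],[-0.07,0.31,0],[-0.07,0.31,0],[-0.07,0.31,0],[-0.07,0.31,0],[-0.07,0.31,0],[-0.07,0.31,0],[-0.07,0.31,0],[-0.07,0.31,0],[-0.07,0.31,0],[-0.07,0.27,0],[-0.05,0.25,0]],"twist":[[0,0,0],[0,0,0],[0,0,0],[0,0,0],[0,0,0],[0,0,0],[0,0,0],[0,0,0],[0,0,0],[0,0,0],[0,0,0],[0,0,0]]}'
python3 -m jog '{"claw":[0,0,0,0,0,0],"xyz":[[0,0,0.2],[0,0,0.3],[0,0,0.3],[0,0,0.15],[0,0,0],[0,0,0]],"twist":[[0,0,0],[0,0,0],[0,0,0],[0,0,0],[0,0,0],[0,0,0]]}'
python3 - <<'E'
from h import *
s=readout.read_state();print(s['eef_pos'],s['qpos'])
im=optics.get_image('wrist');cv2.imwrite('pics/w6.png',im['color'][:,:,::-1])
hsv=cv2.cvtColor(im['color'],cv2.COLOR_RGB2HSV);m=((hsv[...,0]<8)|(hsv[...,0]>172))&(hsv[...,1]>130)
for s in cv2.connectedComponentsWithStats(m.astype('uint8'))[2][1:]:
    if s[4]>100:print(s,wray(im,s[0]+s[2]/2,s[1]+s[3]/2,203))
for b in optics.boxes_of('wrist','dish_s'):
        x,y,w,h=b['rect'];print(np.round(b['rect']),round(b['score'],2),np.round(wray(im,x+w/2,y,15)),np.round(wray(im,x,y+h/2,15)),np.round(wray(im,x+w,y+h/2,15)))
E
```

```text
clock: 30.25
eef_pos: [508.6, -3.9, 284.9]
tool_rot: [3.141, 0.001, -0.002]
force: [0.6, -0.5, -5.2]
width: 32.8
gripper_force: 60.3
clock: 31.75
eef_pos: [425.6, -364.8, 284.8]
tool_rot: [-3.141, 0.002, -0.003]
force: [0.2, 0.2, -3.7]
width: 32.1
gripper_force: 60.3
clock: 32.5
eef_pos: [428.3, -364.3, 191.4]
tool_rot: [3.14, -0.002, -0.001]
force: [0.5, 0.3, -3.2]
width: 32.5
gripper_force: 60.4
[ 428.25848835 -364.34884069  191.3523822 ] [ 0.5806034   0.55259523  0.11267645  1.81409018 -0.08415876  0.77747018
 -0.83549377]
[ 243  235   76   80 4665] [ 430.53268235 -364.65102488]
[25.  2. 53. 39.] 0.96 [668. -92.] [653. -47.] [ 630. -137.]
[98.  1. 58. 59.] 0.95 [ 642. -201.] [ 613. -166.] [ 601. -238.]
[20. 81. 55. 63.] 0.74 [567. -94.] [536. -44.] [ 523. -136.]
[232. 142. 100.  75.] 0.67 [ 480. -367.] [ 443. -317.] [ 443. -417.]
```

View pics/w6.png

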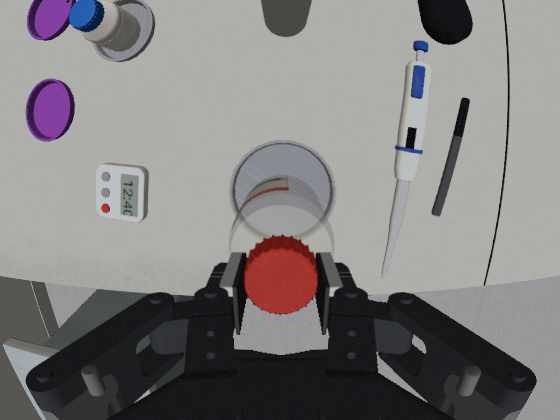

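```bash
python3 -m jog '{"claw":[0,0,0,0,0,0,0,1,1,1,1,1],"xyz":[[-0.02,0.02,0.15],[0,0,0.25],[0,0,0.15],[0,0,0.1],[0,0,0.05],[0,0,0],[0,0,0],[0,0,0],[0,0,0],[0,0,0],[0,0,0],[0,0,-0.2]],"twist":[[0,0,0],[0,0,0],[0,0,0],[0,0,0],[0,0,0],[0,0,0],[0,0,0],[0,0,0],[0,0,0],[0,0,0],[0,0,0],[0,0,0]]}'
python3 -m jog '{"claw":[1,1,1,1,1,1,1,1],"xyz":[[0,0,-0.3],[0,0,-0.35],[0,0,-0.35],[0,0,-0.35],[0,0,-0.35],[0,0,-0.25],[0,0,0],[0,0,0]],"twist":[[0,0,0],[0,0,0],[0,0,0],[0,0,0],[0,0,0],[0,0,0],[0,0,0],[0,0,0]]}'
python3 - <<'E'
from h import *
a=optics.get_image('scene')['color'][110:330,150:390];b=optics.get_image('side')['color'][100:320,190:430];w=optics.get_image('wrist')['color'][70:290,150:390]
cv2.imwrite('pics/fin.png',cv2.resize(np.hstack([a,b,w]),None,fx=1.1,fy=1.1,interpolation=2)[:,:,::-1])
E
```

```text
clock: 34.1
eef_pos: [424.9, -364.9, 139.4]
tool_rot: [-3.14, 0.002, -0.001]
force: [0.6, -0.3, 0.2]
width: 85.4
gripper_force: 0.0
clock: 35.1
eef_pos: [425.3, -365.2, 334.4]
tool_rot: [-3.141, 0.001, -0.001]
force: [-0.7, -0.4, 0.4]
width: 85.5
gripper_force: 0.0
```

View pics/fin.png

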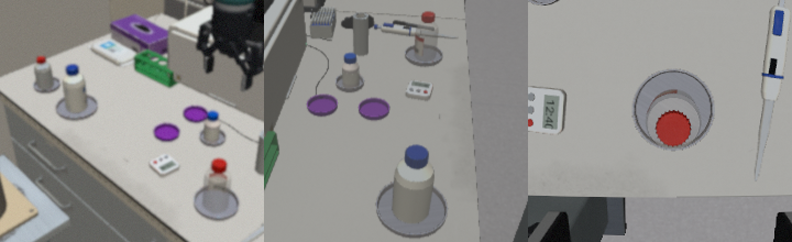

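All four bottles stand centred in their dishes, and the film roll and timer have not moved. Handing in.

```bash
python3 -c "
from cell import order
print(order.finish_job())"
```

```text
the job is handed in; nothing more can be done
None
```

I handed the job in at about 35 s of the 106 s limit, with each bottle standing upright and released, within a few millimetres of the centre of its matching dish by the camera views, and the film roll and timer not visibly moved; the hand-in returned no verdict.

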